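Close the casting pot

TASK

Close the casting pot: without lifting it, slide the plain, unpierced cover off its shelf and across onto the pot until it drops into the mouth and lies level on the rim, then swing the keeper bar over it until the bar is against its stop. Leave the cover with the large hole, and the jar and the tin on the board, where they are.

Things in the scene. Friction and masses are not known exactly. Their poses are not given: they have to be found in the camera images.
- station: Casting station: a fixed plywood board 250 x 540 x 12 mm lying on the bench, carrying a steel pot, a pale wooden shelf on either side of it and the keeper bar. Origin: centre of its underside, on the pot's axis; z up, y along the board's long side, x across it (roughly away from the robot).
- pot_rim (a point): Centre of the round pot's open mouth at the height of the rim's flat top, 80 mm above the bench; axes as the station's. Mouth 100 mm across inside, rim 116 mm outside.
- shelf_plus (a point): Centre of the top of the shelf at the station's +y: flat, no edging, level with the rim (80 mm above the bench). It is 150 mm wide in x and in y runs from 54 mm (against the rim) to 250 mm from the pot's axis.
- shelf_minus (a point): The same for the like shelf at the station's -y.
- plain_cover: Loose unpierced aluminium disc, about 0.45 kg, no knob. Flange 132 mm across, 8 mm thick; below it a spigot 95 mm across, 8 mm deep. Origin: centre of the spigot's underside, z up. Starts standing on its spigot on either shelf. Slid across, it bridges the mouth, dips in front at the last and drops 8 mm once centred (2.5 mm play all round): origin then 8 mm below the rim, top 8 mm above it.
- holed_cover: The other aluminium cover, same outside form and size, but a ring with a round hole 60 mm across. It starts on the other shelf and stays there. Origin: centre of its underside.
- keeper (a joint): Upright hinge of the keeper, a flat steel bar 20 mm wide, 12 mm thick, reaching 210 mm from the hinge; underside 100, top 112 mm above the bench, so it passes 4 mm over covers on the shelves. 0 rad: across the pot, at its stop, pointing to the station's -x; 1.57: pointing to its +y. Starts at 1.55 to 1.8, clear of the covers. About 1 N at the pin moves it; stays where left.
- keeper_hinge (a point): On the hinge axis, at the underside of the keeper bar (100 mm above the bench), over its 26 mm post at the station's x = 98 mm, y = 0.
- keeper_pin (a point): Top centre of the bar's upright round grip pin: 18 mm across, 42 mm tall above the bar, 130 mm from the hinge axis; this point is 154 mm above the bench.
- stop_post (a point): Top of the thin fixed post (14 mm across, 114 mm above the bench) that marks the keeper's stop, at the station's x = -98 mm, y = -18 mm.
- jar: Small jar, 44 mm across, 58 mm tall, standing on the station's board at the far side of the -y shelf; leave it. Origin under its centre.
- tin: Small tin, 40 mm across, 55 mm tall, standing on the station's board at the robot's side of the +y shelf; leave it. Origin under its centre.
Mind the look-alikes: they are no part of the job. What is shaped like the plain_cover but green or orange is not meant.

How it is judged:
By the outcome, as a careful person would: the job done as asked, in the order asked, and still so for the second after the job is handed in, with the robot touching nothing.
It also fails if it takes over 53 s, if anything falls off the work surface, if the arm or the gripper's body presses on something with over 40 N, if the wrist force passes 120 N, or if a joint passes its speed limit or range.

ROBOT

A 6-joint arm with a two-finger parallel gripper is mounted at the origin on the work surface. World frame = base frame: x ahead of the robot, y to its left, z up, the work surface at z = 0. Lengths are in mm, angles in rad, forces in N, time in s.
With the tool pointing down it reaches from about 350 to 975 mm from the base axis. Payload 7.1 kg.
Tool frame: the origin (TCP) lies midway between the tips of the shut fingers; the grasp point (between the pads) lies 19 mm behind it; z points along the fingers, y is the line along which they close (so a half turn about z gives the same grasp; the last joint's range is limited). The gripper opens to 88 mm and grips with 3 to 60 N. Pads are 20 mm wide; open, the fingers measure 115 mm over their backs; the gripper's body (75 mm by 178 mm) begins 61 mm behind the grasp point.
Start: joints at [-1.327, 0.423, 1.63, -0, 1.089, -0.019], TCP at [162.385, -603.52, 222.675] pointing down, gripper open.
Joint ranges: [-3, 3], [-0.9, 2.11], [0.09, 2.58], [-1.31, 4.45], [0.11, 2.69], [-2.54, 2.54]. Speed limits (rad/s): [2.39, 2.39, 3.01, 3.14, 3.14, 3.14].

INTERFACE

Orientations are given as a rotation vector (axis times angle).
In Python, from workcell import ctrl gives the robot as it stands. The module is installed in compiled form; this text tells all that it offers.
- The arm moves only by the tool apply_moves, never from a script. Its argument "targets" is a list of rows, each a list of 3 entries, a list of its own where there are three numbers: the opening, from -1 (shut) to 1 (fully open), then the shift along the tool's x, y, z normalised to -1 to 1, where 1 is 5 cm, then the turn, a rotation vector about the tool's x, y, z normalised to -1 to 1, where 1 is 90 degrees. In form: [[jaw, [x, y, z], [wx, wy, wz]], ...]. A call has 1 to 8 rows; each row shifts and turns the commanded pose from where the row before left it, along the tool's axes as they then stand; what a row does not reach is not made up. A row lasts 1/8 s, in which the tool goes at most 62.5 mm and 10.7 degrees, less where a joint would pass 70% of its speed; a pose out of reach is approached as far as the arm can. A call with a number of a shift or a turn outside -1 to 1 is refused whole. A call with a gripper value outside its range is refused whole. The fingers move at their own pace and stop on an object; the grip force is fixed at half the most. Time passes only in rows, so rows that do not move let the fingers close. It gives the time, the measured TCP pose, the force, the opening and the grip force at its end, in the units of the state.
- ctrl.get_obs(): the state, without advancing time (a new reading comes with each control period).
- ctrl.get_image(name): name is "scene" or "top" or "wrist"; returns a dict with "pixels" (480x640x3 uint8, blue, green, red), "camera_matrix" (3x3 intrinsics, pixels), "view" (4x4, takes a point from world to camera coordinates); the wrist camera has in their place "hand_eye" (4x4, takes a point from camera to tool coordinates, whose origin is the TCP and whose axes are the flange's). Camera axes: x right, y down, z forward; pixel columns grow to the right and rows downward; lengths in mm; the calibration is good to about 2 mm. A picture is of the moment at which its call begins: read the wrist's pose just before it. There is no depth.
- ctrl.close_job(): hands the job in; it is judged then, once.
Trained networks look in the newest picture that a camera, given by its name, has taken for a name from the list of things; names that differ only in an ending like _2 or _b are one class to them, and where a whole thing is asked for, a point or a joint stands for the part that bears it (a point fixed in the world has none). Each returns a list of dicts, best first, with "score" (0 to 1); they miss things now and then, are a little off and sometimes report something else, mostly with a low value. They report only what shows in the picture. A call takes as long as a camera call. They do not tell look-alikes from the thing itself.
- ctrl.masks_of(label, camera): "region" (480x640 bool, what is visible of it) and "bbox" ([left, top, right, bottom] in pixels, round what is visible of it).
- ctrl.pinpoint(label, camera): "xy" ([column, row] in pixels: a listed point, or the origin of a listed thing).
The state is a dict: "t": time; "qpos": joint angles; "qvel": joint speeds; "joint_torque": joint torques, N m; "ee_pos": TCP position; "orientation": TCP orientation; "ft_force": force on the tool from outside, world axes, zero at the start; "moment": the same for the moment, N m; "width": finger opening in mm; "grasp_force": force on a finger pad.
Only numpy, scipy, OpenCV 4.12 (cv2) and the standard library are available. Lean on these libraries where they do the work, as an engineer would, in place of code of your own. Each camera call takes 0.05 s, during which the arm holds its last target. There are 200 camera calls.

## Working session

There is one attempt and no reset: what is moved stays moved. The work goes in short steps, Python scripts to look and compute and a tool call to move; the robot and the scene stay as the last step left them, time stands still between calls to the robot, and variables do not carry over. Pictures are saved under pics/ and viewed, at most 10 in all, crops included, and the job is handed in when it is done.

Besides the shell and the picture viewer there is one more tool, called as a command line: name --argument value ..., lists and objects as JSON in quotes. apply_moves: Moves the arm, as the interface text tells. Scaled input: -1 to 1 covers 5 cm each way for a shift and 90 degrees each way for a turn. Its arguments: {"type":"object","properties":{"targets":{"type":"array"}},"required":["targets"]}

```bash
mkdir -p pics; cat > h.py <<'E'
import numpy as np, cv2
from workcell import ctrl
def ray(im,uv):
    K=im["camera_matrix"];V=np.array(im["view"]);R=V[:3,:3];t=V[:3,3]
    d=R.T@np.linalg.inv(K)@np.array([uv[0],uv[1],1.]);return -R.T@t,d
def at(im,uv,z):
    c,d=ray(im,uv);return (c+d*(z-c[2])/d[2])[:2]
E
python3 - <<'E'
from h import *
np.set_printoptions(precision=1,suppress=True)
o=ctrl.get_obs();print(o["t"],o["orientation"],o["width"])
Z=dict(pot_rim=80,shelf_plus=80,shelf_minus=80,plain_cover=80,holed_cover=80,keeper_hinge=100,keeper_pin=154,stop_post=114,jar=12,tin=12,station=0)
for c in ["top","scene"]:
    im=ctrl.get_image(c);cv2.imwrite(f"pics/{c}0.png",im["pixels"]);print(c,-im["view"][:3,:3].T@im["view"][:3,3])
    for n,z in Z.items():
        for r in ctrl.pinpoint(n,c)[:3]:print(n,round(r["score"],2),np.array(r["xy"]),at(im,r["xy"],z))
E
```

```text
0.0 [-3.1 -0.4  0. ] 87.62200384869128
top [ 389.9 -127.6 1374.6]
pot_rim 0.77 [282.3 217.1] [519.5 -65. ]
pot_rim 0.62 [339.8 214.9] [ 521.5 -189.9]
shelf_plus 0.93 [211.3 225.1] [505.5  89. ]
plain_cover 0.97 [366.  320.4] [ 292.7 -240.3]
plain_cover 0.7 [343.3 213.5] [ 524.3 -197.5]
plain_cover 0.65 [458.5 233.7] [ 474.7 -446.3]
holed_cover 0.85 [213.9 226.7] [501.9  83.4]
keeper_hinge 0.91 [277.1 172.7] [613.4 -56.7]
keeper_pin 0.81 [213.9 172.2] [607.8  70. ]
stop_post 0.64 [294.7 264.5] [415.4 -90.8]
jar 0.57 [339.5 172.3] [ 626.6 -195. ]
tin 0.65 [207.4 270.5] [408.5 110.5]
station 0.83 [286.1 224.8] [509.5 -69.5]
scene [ 869.4 -645.   776.2]
pot_rim 0.55 [345.6 240. ] [522.8 -69.7]
pot_rim 0.32 [306.4 215.6] [405.4 -57.4]
shelf_plus 0.68 [376.8 200.3] [510.3  84.9]
shelf_plus 0.39 [385.5 245.8] [602.7 -33.6]
plain_cover 0.89 [206.9 384.3] [ 520.  -485.3]
plain_cover 0.76 [312.2 277.3] [ 526.  -197.3]
plain_cover 0.76 [218.9 266.6] [ 351.5 -288.2]
holed_cover 0.86 [380.5 196.9] [511.2 101. ]
keeper_hinge 0.55 [385.1 247.5] [612.1 -55.9]
keeper_pin 0.97 [416.9 192.1] [605.8  82.4]
stop_post 0.81 [306.6 218.7] [434.4 -93.8]
jar 0.56 [355.8 323.1] [ 636.2 -197.8]
tin 0.74 [342.7 198.8] [398.8 108.5]
station 0.62 [345.8 261.4] [521.8 -61.4]
station 0.26 [385.7 248. ] [576.1  30.7]
```

View pics/top0.png

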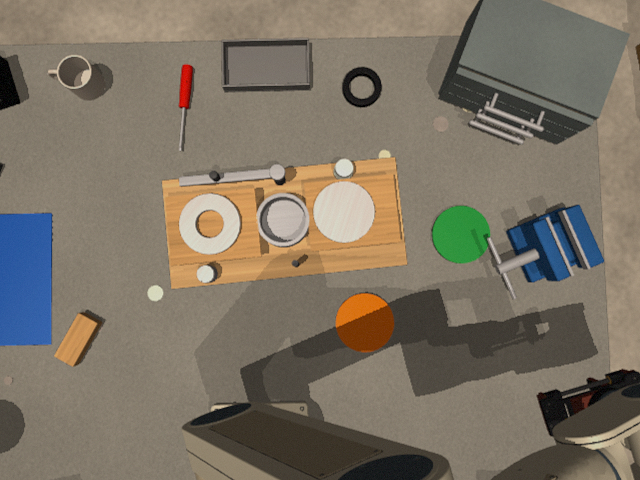

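View pics/scene0.png

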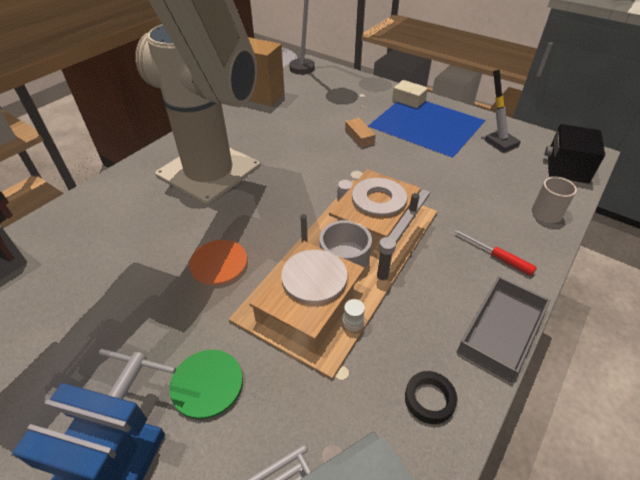

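The grey disc on the -y shelf, top (344,212) and scene (314,277), fits the plain cover: it is unpierced, bare aluminium and stands on a shelf. The other candidates don't fit: orange at (366,320) and green at (461,234) are look-alikes lying on the bench, and the ring at (210,224) is the holed cover. The keeper points to +y, with its pin near (214,175). Next I'll confirm this in a crop and refine the positions.

```bash
python3 - <<'E'
from h import *
np.set_printoptions(precision=1,suppress=True)
for c in ["top","scene"]:
    im=ctrl.get_image(c)
    if c=="top": cv2.imwrite("pics/crop.png",cv2.resize(im["pixels"][140:300,150:420],None,fx=2.9,fy=2.9,interpolation=cv2.INTER_CUBIC))
    for n,z in dict(plain_cover=96,holed_cover=96,keeper_hinge=112,pot_rim=80,jar=70,tin=67,keeper=112,station=12).items():
        for r in ctrl.masks_of(n,c)[:3]:
            m=r["region"].astype(np.uint8)
            cs=max(cv2.findContours(m,0,2)[0],key=cv2.contourArea)[:,0]
            P=np.array([at(im,p,z) for p in cs]).astype(np.float32)
            (x,y),rad=cv2.minEnclosingCircle(P)
            A=np.c_[2*P,np.ones(len(P))];s=np.linalg.lstsq(A,(P**2).sum(1),rcond=None)[0]
            print(c,n,round(r["score"],2),r["bbox"],"enc",x,y,rad,"lsq",s[:2],np.sqrt(s[2]+s[:2]@s[:2]),cv2.minAreaRect(P))
E
```

```text
top plain_cover 0.96 [337.3, 292.9, 392.6, 356.2] enc 288.97454833984375 -234.6907958984375 63.430816650390625 lsq [ 289.2 -235. ] 61.44943528811387 ((290.346435546875, -235.06536865234375), (123.75167846679688, 122.85359191894531), 43.84449005126953)
top plain_cover 0.67 [431.5, 205.3, 491.2, 265.2] enc 472.002197265625 -445.59521484375 63.696598052978516 lsq [ 471.4 -446.4] 60.93964654619208 ((470.98052978515625, -446.5637512207031), (119.32139587402344, 123.62393188476562), 24.66629409790039)
top plain_cover 0.6 [312.5, 182.2, 376.2, 243.5] enc 525.8359985351562 -196.00048828125 67.28944396972656 lsq [ 526.1 -196.8] 65.44102475814927 ((526.108154296875, -197.227783203125), (130.8848876953125, 129.3207550048828), 88.69728088378906)
top holed_cover 0.83 [180.0, 193.3, 239.7, 255.9] enc 507.0267639160156 90.76066589355469 67.37149810791016 lsq [506.9  91. ] 65.33674585223149 ((506.82415771484375, 91.25404357910156), (128.32150268554688, 133.21923828125), 89.14615631103516)
top holed_cover 0.64 [161.0, 156.3, 406.5, 287.7] enc 506.2742004394531 -68.30297088623047 275.52630615234375 ls
[... 4346 characters left out ...]
89.3, 426.3, 254.7] enc 596.0390014648438 75.30864715576172 122.70860290527344 lsq [583.8  68.1] 79.01669819100954 ((591.0899047851562, 74.77194213867188), (37.16443634033203, 245.3631134033203), 5.970409870147705)
scene keeper 0.97 [380.5, 190.6, 428.4, 256.5] enc 612.3525390625 31.96883773803711 115.91447448730469 lsq [621.9  34.2] 74.93724094111329 ((608.3624877929688, 31.555160522460938), (36.7213249206543, 231.79901123046875), 5.707007884979248)
scene station 0.8 [229.4, 169.8, 437.2, 377.8] enc 521.108642578125 -38.39555740356445 323.23992919921875 lsq [495.8 -52.4] 255.40946835199904 ((499.67950439453125, -38.148651123046875), (293.9950256347656, 609.325927734375), 4.6999664306640625)
```

View pics/crop.png

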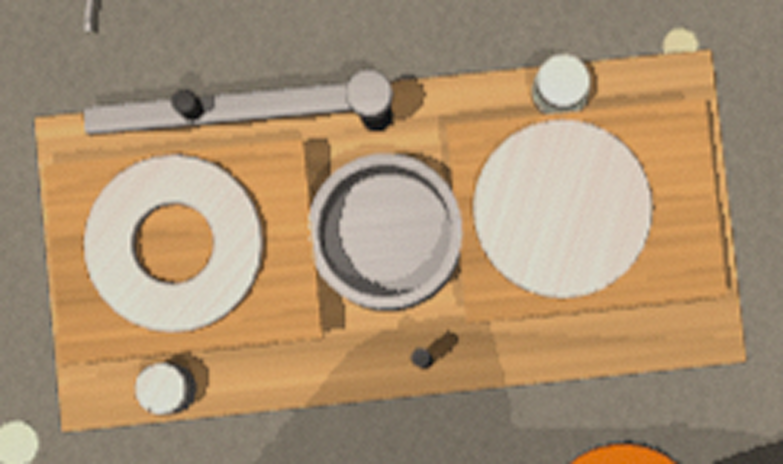

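The crop shows the disc at crop (563,208) is solid grey with no hole, so it is the plain cover. The ring's hole at (173,243) is clear, and the pot mouth is at (386,231). Next is a hover over the station for a close look with the wrist camera.

```bash
cat >> h.py <<'E'
from scipy.spatial.transform import Rotation as Ro
def pose():
    o=ctrl.get_obs();return np.array(o["ee_pos"]),Ro.from_rotvec(o["orientation"]),o
def delta(p,yaw_y=None,start=None):
    """print total tool-frame shift (mm) and turn (norm) to reach p; yaw_y = world dir for tool y"""
    q,R,o=pose() if start is None else start
    Rt=R
    if yaw_y is not None:
        y=np.r_[yaw_y,0];y/=np.linalg.norm(y);y=y*np.sign(y@R.as_matrix()[:,1]);z=np.array([0,0,-1.]);Rt=Ro.from_matrix(np.c_[np.cross(y,z),y,z])
    print("shift norm before-turn",np.round(R.inv().apply(p-q)/50,3),"turn norm",np.round((R.inv()*Rt).as_rotvec()/(np.pi/2),3))
    return Rt
E
python3 - <<'E'
from h import *
np.set_printoptions(precision=3,suppress=True)
q,R,o=pose();print(q,R.as_matrix());im=ctrl.get_image("wrist");print(im["hand_eye"],im["camera_matrix"])
a=np.radians(4.57)
delta(np.array([500,-150,400.]),[np.cos(a),np.sin(a)])
E
```

```text
[ 162.368 -603.511  222.674] [[ 0.966  0.26  -0.   ]
 [ 0.26  -0.966  0.   ]
 [-0.    -0.    -1.   ]]
[[  -0.001   -0.969   -0.249   66.285]
 [   1.      -0.001   -0.      -0.487]
 [   0.      -0.249    0.969 -161.51 ]
 [   0.       0.       0.       1.   ]] [[413.654   0.    315.095]
 [  0.    413.654 234.719]
 [  0.      0.      1.   ]]
shift norm before-turn [ 8.877 -7.005 -3.546] turn norm [ 0.     0.    -0.883]
```

apply_moves --targets '[[1,[0.55,-0.44,-0.4],[0,0,0]],[1,[0.55,-0.44,-0.4],[0,0,0]],[1,[0.55,-0.44,-0.4],[0,0,0]],[1,[0.55,-0.44,-0.4],[0,0,0]],[1,[0.55,-0.44,-0.4],[0,0,0]],[1,[0.55,-0.44,-0.4],[0,0,0]],[1,[0.55,-0.44,-0.4],[0,0,0]],[1,[0.55,-0.44,-0.4],[0,0,0]]]'

```text
t: 3.15
ee_pos: [329.6, -375.4, 383.5]
orientation: [3.114, 0.411, 0.0]
ft_force: [0.1, -0.4, 0.1]
width: 87.9
grasp_force: 0.0
```

apply_moves --targets '[[1,[0.55,-0.44,0],[0,0,0]],[1,[0.55,-0.44,0],[0,0,0]],[1,[0.55,-0.44,0],[0,0,0]],[1,[0.55,-0.44,0],[0,0,0]],[1,[0.55,-0.44,0],[0,0,0]],[1,[0.55,-0.44,0],[0,0,0]],[1,[0.55,-0.44,0],[0,0,0]],[1,[0.55,-0.44,0],[0,0,0]]]'

```text
t: 4.15
ee_pos: [496.4, -148.3, 382.8]
orientation: [3.114, 0.412, 0.0]
ft_force: [1.0, -0.8, -0.1]
width: 87.3
grasp_force: 0.0
```

apply_moves --targets '[[1,[0,0,0],[0,0,-0.11]],[1,[0,0,0],[0,0,-0.11]],[1,[0,0,0],[0,0,-0.11]],[1,[0,0,0],[0,0,-0.11]],[1,[0,0,0],[0,0,-0.11]],[1,[0,0,0],[0,0,-0.11]],[1,[0,0,0],[0,0,-0.11]],[1,[0,0,0],[0,0,-0.11]]]'

```text
t: 5.15
ee_pos: [495.8, -149.3, 382.7]
orientation: [2.131, 2.308, 0.0]
ft_force: [-0.2, -0.1, 0.1]
width: 88.1
grasp_force: 0.0
```

```bash
cat >> h.py <<'E'
def wrist():
    q,R,o=pose();im=dict(ctrl.get_image("wrist"));T=np.eye(4);T[:3,:3]=R.as_matrix();T[:3,3]=q
    im["view"]=np.linalg.inv(T@im["hand_eye"]);return im
E
python3 - <<'E'
from h import *
np.set_printoptions(precision=1,suppress=True)
q,R,o=pose();print(o["t"],q,R.as_matrix(),o["qpos"])
im=wrist();cv2.imwrite("pics/w1.png",im["pixels"])
for n,z in dict(pot_rim=80,keeper_hinge=100,keeper_pin=154,stop_post=114,plain_cover=80,holed_cover=80,shelf_plus=80,shelf_minus=80).items():
    for r in ctrl.pinpoint(n,"wrist")[:2]:print(n,round(r["score"],2),np.array(r["xy"]),at(im,r["xy"],z))
for r in ctrl.masks_of("plain_cover","wrist")[:2]:
    cs=max(cv2.findContours(r["region"].astype(np.uint8),0,2)[0],key=cv2.contourArea)[:,0]
    P=np.array([at(im,p,96) for p in cs]).astype(np.float32);print(cv2.minEnclosingCircle(P),r["bbox"])
E
```

```text
5.15 [ 495.8 -149.3  382.7] [[-0.1  1.   0. ]
 [ 1.   0.1 -0. ]
 [-0.   0.  -1. ]] [-0.3  0.1  1.7  0.   1.4 -0.4]
pot_rim 0.92 [337.5 114.1] [511.8 -64.6]
pot_rim 0.74 [336.2 114.2] [510.4 -64.8]
keeper_hinge 0.71 [435.4 113.5] [611.4 -56.8]
keeper_hinge 0.55 [340.1 233.8] [ 525.5 -192. ]
stop_post 0.84 [241.1 133.3] [414.8 -92.1]
plain_cover 0.88 [153.6 236.2] [ 311.8 -216.9]
plain_cover 0.85 [284.6 392.8] [ 475.8 -412.3]
((479.2191162109375, -410.62933349609375), 56.0100212097168) [237.5, 390.1, 333.0, 437.0]
((526.3147583007812, -195.51953125), 66.96392059326172) [283.9, 178.0, 399.8, 294.5]
```

View pics/w1.png

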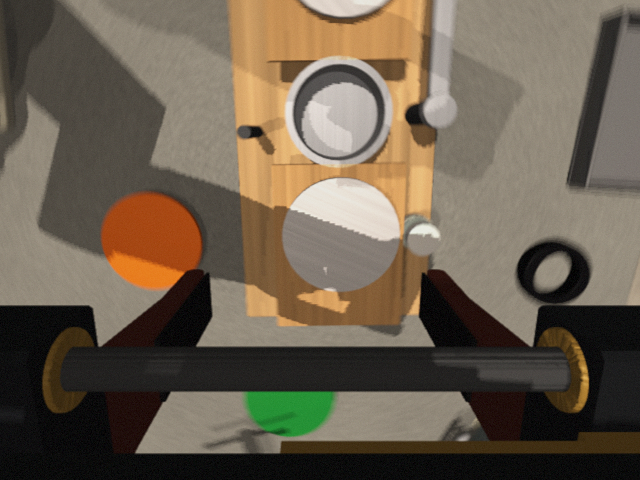

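The wrist picture shows the plain cover at (341,235), the pot rim at about (338,113), the stop post at (241,133) and the hinge cap at (436,111). This gives the pot at about (513,-65) with yaw about 4.75°. I'll push with the open fingers as a two-point cradle.

```bash
cat >> h.py <<'E'
A=np.radians(4.75);POT=np.array([513.,-64.8]);X=np.array([np.cos(A),np.sin(A)]);Y=np.array([-X[1],X[0]])
def st(x,y,z):return np.r_[POT+x*X+y*Y,z]
def instn(p):d=np.array(p[:2])-POT;return d@X,d@Y
E
python3 - <<'E'
from h import *
q,R,o=pose();Rt=delta(st(0,-207,84),X);delta(st(0,-207,84),X,(q,Rt,0))
# refine rim in wrist picture: edges scored against projected circle r=58 at z 80
im=wrist();g=cv2.GaussianBlur(im["pixels"],(3,3),0).astype(float).sum(2);gy,gx=np.gradient(g);G=np.hypot(gx,gy)
from scipy.ndimage import map_coordinates
th=np.linspace(0,2*np.pi,180)
def sc(x,y,r,z):
    W=np.c_[x+r*np.cos(th),y+r*np.sin(th),np.full(180,z),np.ones(180)];c=(im["view"]@W.T)[:3];u=im["camera_matrix"]@c;u=u[:2]/u[2]
    return map_coordinates(G,[u[1],u[0]],order=1).mean()
for nm,c0,rs in(("rim",(513,-65),((58,80),(50,80))),("cover",(526,-196),((66,96),))):
    b=max((sum(sc(c0[0]+i/2,c0[1]+j/2,*r) for r in rs),c0[0]+i/2,c0[1]+j/2) for i in range(-16,17) for j in range(-16,17));print(nm,b,instn(b[1:]))
E
```

```text
shift norm before-turn [-2.48   0.506  5.973] turn norm [-0.    -0.    -0.006]
shift norm before-turn [-2.484  0.482  5.973] turn norm [0. 0. 0.]
rim (np.float64(202.94043634213915), 514.0, -64.0) (np.float64(1.0628120685075246), np.float64(0.7144441944860019))
cover (np.float64(57.42228728903987), 526.0, -196.5) (np.float64(2.049510603113587), np.float64(-132.32418337661383))
```

apply_moves --targets '[[1,[-0.6175,0.125,0.4],[0,0,-0.006]],[1,[-0.6175,0.125,0.4],[0,0,0]],[1,[-0.6175,0.125,0.4],[0,0,0]],[1,[-0.6175,0.125,0.4],[0,0,0]],[1,[0,0,0.8],[0,0,0]],[1,[0,0,0.8],[0,0,0]],[1,[0,0,0.8],[0,0,0]],[1,[0,0,0.8],[0,0,0]]]'

```text
t: 6.7
ee_pos: [530.9, -270.5, 141.5]
orientation: [2.127, 2.312, 0.0]
ft_force: [0.7, -0.1, -0.1]
width: 88.1
grasp_force: 0.0
```

```bash
sed -i 's/513.,-64.8/514.,-64./' h.py; python3 - <<'E'
from h import *
q,R,o=pose();print(o["t"],q,instn(q));delta(st(0,-207,84),X)
im=wrist();cv2.imwrite("pics/w2.png",im["pixels"])
E
```

```text
6.7 [ 530.8768858  -270.46329307  141.48056317] (np.float64(-0.2779330361368548), np.float64(-207.151740066577))
shift norm before-turn [0.003 0.005 1.15 ] turn norm [0. 0. 0.]
```

View pics/w2.png

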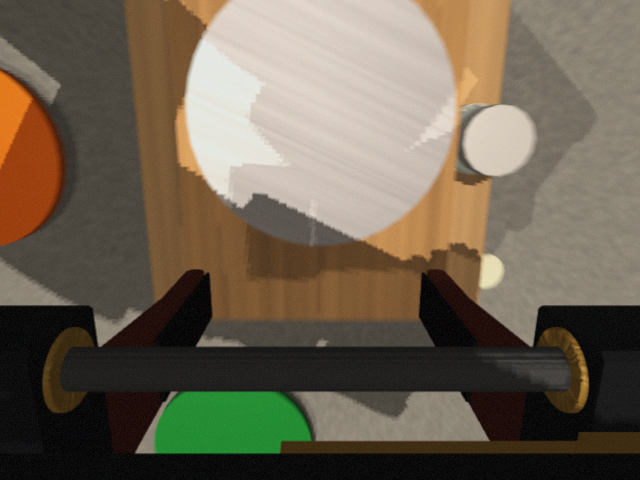

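The cover is centred ahead of the fingers: cover at (322,110), finger tips at (195,275) and (438,275). I'll descend and start pushing.

apply_moves --targets '[[1,[0,0.005,0.4],[0,0,0]],[1,[0,0,0.4],[0,0,0]],[1,[0,0,0.2],[0,0,0]],[1,[0,0,0.15],[0,0,0]],[1,[0,0,0],[0,0,0]],[1,[0.2,0,0],[0,0,0]]]'

```text
t: 7.5
ee_pos: [530.7, -260.7, 85.9]
orientation: [2.127, 2.311, 0.001]
ft_force: [-0.2, 0.3, 0.2]
width: 87.7
grasp_force: 0.0
```

apply_moves --targets '[[1,[0.12,0,0],[0,0,0]],[1,[0.12,0,0],[0,0,0]],[1,[0.12,0,0],[0,0,0]],[1,[0.12,0,0],[0,0,0]]]'

```text
t: 8.0
ee_pos: [528.6, -236.4, 85.6]
orientation: [2.125, 2.312, 0.0]
ft_force: [0.3, -3.7, 2.2]
width: 87.9
grasp_force: 1.8
```

apply_moves --targets '[[1,[0.18,0,0.03],[0,0,0]],[1,[0.18,0,0],[0,0,0]],[1,[0.18,0,0],[0,0,0]],[1,[0.18,0,0],[0,0,0]],[1,[0.18,0,0],[0,0,0]],[1,[0.18,0,0],[0,0,0]],[1,[0.18,0,0],[0,0,0]],[1,[0.18,0,0],[0,0,0]]]'

```text
t: 9.0
ee_pos: [522.7, -164.6, 84.2]
orientation: [2.125, 2.311, 0.0]
ft_force: [-0.1, -5.1, 5.3]
width: 87.4
grasp_force: 3.7
```

```bash
python3 - <<'E'
from h import *
q,R,o=pose();print(o["t"],q,instn(q),o["ft_force"])
im=wrist();cv2.imwrite("pics/w3.png",im["pixels"])
E
```

```text
9.0 [ 522.71738539 -164.63671497   84.19382777] (np.float64(0.35389957329329685), np.float64(-101.01294947699616)) [-0.0879003  -5.09548539  5.34008952]
```

View pics/w3.png

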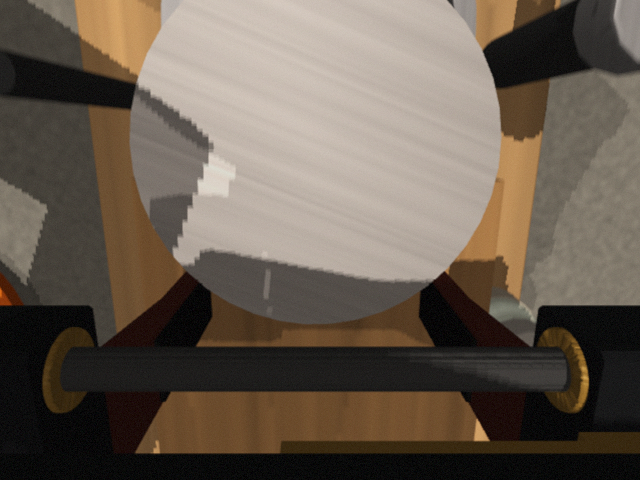

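The cover sits evenly in the cradle, touching at (190,275) and (440,275). I'll go on more slowly.

apply_moves --targets '[[1,[0.12,0,0],[0,0,0]],[1,[0.12,0,0],[0,0,0]],[1,[0.12,0,0],[0,0,0]],[1,[0.12,0,0],[0,0,0]],[1,[0.12,0,0],[0,0,0]]]'

```text
t: 9.68
ee_pos: [519.8, -134.8, 83.9]
orientation: [2.126, 2.312, -0.0]
ft_force: [0.8, -4.9, 4.1]
width: 87.7
grasp_force: 3.2
```

apply_moves --targets '[[1,[0.05,0,0],[0,0,0]],[1,[0.05,0,0],[0,0,0]],[1,[0.05,0,0],[0,0,0]]]'

```text
t: 10.05
ee_pos: [519.0, -127.2, 83.6]
orientation: [-2.127, -2.312, -0.0]
ft_force: [0.7, -1.7, -1.6]
width: 87.6
grasp_force: 0.9
```

```bash
cat >> h.py <<'E'
from scipy.ndimage import map_coordinates
def fitcover(im,c0,z,r=66,n=24):
    g=cv2.GaussianBlur(im["pixels"],(3,3),0).astype(float).sum(2);gy,gx=np.gradient(g);G=np.hypot(gx,gy);th=np.linspace(0,2*np.pi,240)
    def sc(x,y):
        W=np.c_[x+r*np.cos(th),y+r*np.sin(th),np.full(240,z),np.ones(240)];c=(im["view"]@W.T)[:3];u=im["camera_matrix"]@c;u=u[:2]/u[2]
        k=(u[0]>1)&(u[0]<638)&(u[1]>1)&(u[1]<320 if "hand_eye" in im else u[1]<478);return map_coordinates(G,[u[1][k],u[0][k]],order=1).mean()
    return max((sc(c0[0]+i/2,c0[1]+j/2),c0[0]+i/2,c0[1]+j/2) for i in range(-n,n+1) for j in range(-n,n+1))
E
python3 - <<'E'
from h import *
q,R,o=pose();print(o["t"],q,instn(q),o["ft_force"])
im=wrist();c=st(0,instn(q)[1]+59,0)
for z in(86,88,90,92,94,96,98):
  b=fitcover(im,c[:2],z);print(z,b[0],instn(b[1:]))
E
```

```text
10.05 [ 518.9914813  -127.15876562   83.63521356] (np.float64(-0.2557261046666583), np.float64(-63.35518261976906)) [ 0.7184568  -1.69318645 -1.55378085]
86 26.764559529256882 (np.float64(1.2050195274538826), np.float64(-7.96737418977953))
88 30.891396774888825 (np.float64(0.2912622324683258), np.float64(-6.888000479769564))
90 35.34402306755404 (np.float64(-0.7053032700294357), np.float64(-6.805192272257361))
92 43.228743409386894 (np.float64(-1.701868772527197), np.float64(-6.722384064745156))
94 43.947753776641385 (np.float64(-2.200151523776078), np.float64(-6.6809799609890534))
96 37.03155862616446 (np.float64(-3.653595673766618), np.float64(-6.058484898471867))
98 32.70362564671144 (np.float64(-4.650161176264379), np.float64(-5.975676690959662))
```

apply_moves --targets '[[1,[0.04,0,0],[0,0,0]],[1,[0.04,0,0],[0,0,0]],[1,[0,0,0],[0,0,0]]]'

```text
t: 10.48
ee_pos: [517.9, -122.9, 83.3]
orientation: [-2.125, -2.312, 0.001]
ft_force: [-0.8, -0.1, -0.7]
width: 87.8
grasp_force: 0.3
```

apply_moves --targets '[[1,[0.03,0,0],[0,0,0]],[1,[0.03,0,0],[0,0,0]],[1,[0,0,0],[0,0,0]]]'

```text
t: 10.85
ee_pos: [518.5, -120.5, 83.6]
orientation: [2.126, 2.313, -0.0]
ft_force: [0.2, -2.9, -1.3]
width: 87.7
grasp_force: 1.6
```

```bash
python3 - <<'E'
from h import *
q,R,o=pose();print(o["t"],q,instn(q),o["ft_force"])
im=wrist();c=st(0,instn(q)[1]+59,0);cv2.imwrite("pics/w4.png",im["pixels"])
for z in(84,86,88,90,92,94,96):
  b=fitcover(im,c[:2],z);print(z,b[0],instn(b[1:]))
s=ctrl.get_image("scene");cv2.imwrite("pics/s4.png",cv2.resize(s["pixels"][150:340,270:450],None,fx=3,fy=3,interpolation=cv2.INTER_CUBIC))
E
```

```text
10.85 [ 518.48954464 -120.49249758   83.64340919] (np.float64(-0.203917151048598), np.float64(-56.670245382792515)) [ 0.23550905 -2.87924158 -1.34383655]
84 34.3130174642557 (np.float64(-0.041404103756072785), np.float64(1.8314718659585993))
86 39.989628483057224 (np.float64(-1.0379696062538342), np.float64(1.9142800734708036))
88 48.0687526780583 (np.float64(-2.0345351087515957), np.float64(1.997088280983008))
90 34.88216647374091 (np.float64(-3.0311006112493573), np.float64(2.0798964884952125))
92 31.421772670310634 (np.float64(-4.027666113747118), np.float64(2.1627046960074168))
94 29.17962415123718 (np.float64(-4.567352968752102), np.float64(1.7058260485146381))
96 28.266025238785417 (np.float64(-5.563918471249863), np.float64(1.7886342560268425))
```

View pics/s4.png

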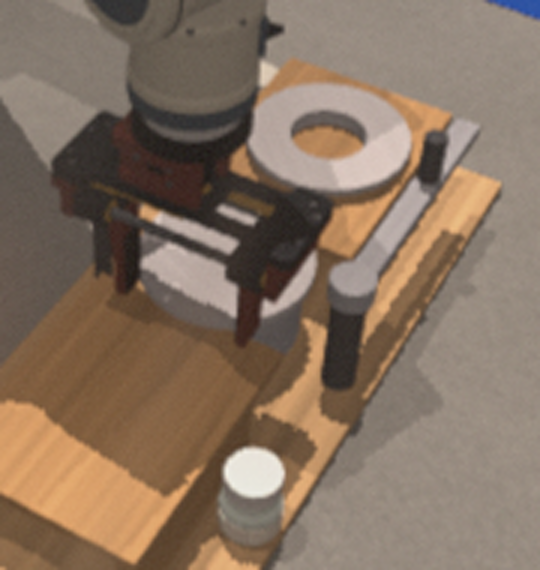

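The fit is sharpest at top height 88, so the cover has dropped in. I'll back off, lift and go above the pin.

apply_moves --targets '[[1,[-0.15,0,0],[0,0,0]],[1,[-0.25,0,0],[0,0,0]],[1,[0,0,-0.5],[0,0,0]],[1,[0,0,-0.8],[0,0,0]],[1,[0,0,-0.8],[0,0,0]],[1,[0,0,-0.8],[0,0,0]],[1,[0.3,0.3,-0.2],[0,0,0]],[1,[0.5,0.3,0],[0,0,0]]]'

```text
t: 11.95
ee_pos: [547.8, -97.9, 239.3]
orientation: [2.128, 2.309, 0.002]
ft_force: [0.3, -0.1, -0.5]
width: 87.5
grasp_force: 0.0
```

apply_moves --targets '[[1,[0.5,0.3,0],[0,0,0]],[1,[0.5,0.3,0],[0,0,0]],[1,[0.5,0.3,0],[0,0,0]],[1,[0.5,0.3,0],[0,0,0]],[1,[0.5,0.36,0],[0,0,0]],[1,[0.2,0,0],[0,0,0]],[1,[0,0,0],[0,0,0]]]'

```text
t: 12.82
ee_pos: [612.3, 43.6, 237.6]
orientation: [-2.124, -2.313, 0.002]
ft_force: [0.7, -1.0, -0.2]
width: 88.2
grasp_force: 0.0
```

```bash
python3 - <<'E'
from h import *
q,R,o=pose();print(o["t"],q,instn(q),o["qpos"])
im=wrist();cv2.imwrite("pics/w5.png",im["pixels"])
for r in ctrl.pinpoint("keeper_pin","wrist")[:2]:print(r["score"],r["xy"],at(im,r["xy"],154),instn(at(im,r["xy"],154)))
t=ctrl.get_image("top")
for z in(86,88,90):b=fitcover(t,POT,z);print(z,b[0],instn(b[1:]))
b=fitcover(t,st(0,155,0)[:2],96);print("holed",instn(b[1:]))
s=ctrl.get_image("scene")
for r in ctrl.pinpoint("keeper_pin","scene")[:1]:print(r["score"],instn(at(s,r["xy"],154)))
a=cv2.resize(s["pixels"][160:340,230:440],(420,360),interpolation=cv2.INTER_CUBIC);b=cv2.resize(im["pixels"],(380,360));cv2.imwrite("pics/c5.png",np.hstack([a,b]))
E
```

```text
12.825 [612.33646652  43.61242261 237.64964187] (np.float64(106.90992199084701), np.float64(99.09976148525223)) [ 5.17543876e-02  3.91599423e-01  1.64136229e+00 -8.26355222e-05
  1.11062210e+00 -3.31069789e-02]
0.65 [306.8, 193.7] [603.30251456  73.18183128] (np.float64(100.35558685343314), np.float64(129.31569947027444))
86 50.262878645565955 (np.float64(-0.41547454373667636), np.float64(1.0379696062538637))
88 50.019852743484456 (np.float64(-0.41547454373667636), np.float64(1.0379696062538637))
90 49.87127849323008 (np.float64(-0.9137572949855571), np.float64(1.0793737100099658))
holed (np.float64(7.63985768375764), np.float64(156.372069448654))
0.58 (np.float64(103.63191936672963), np.float64(138.6801014086145))
```

View pics/c5.png

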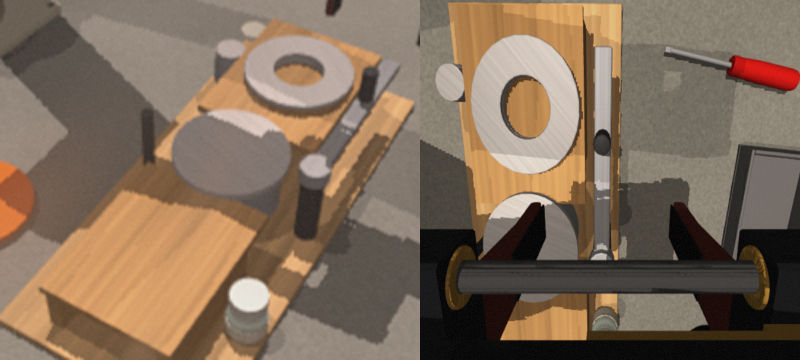

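The cover lies flat on the pot at about crop (232,155), and the pin is at wrist (306,194). I'll descend over the pin and cage it loosely.

apply_moves --targets '[[1,[0.3,-0.06,0.4],[0,0,0]],[1,[0.31,-0.06,0.4],[0,0,0]],[1,[0,0,0.5],[0,0,0]],[1,[0,0,0.5],[0,0,0]],[1,[0,0,0.4],[0,0,0]],[1,[0,0,0.07],[0,0,0]],[-0.36,[0,0,0],[0,0,0]],[-0.36,[0,0,0],[0,0,0]]]'

```text
t: 14.08
ee_pos: [605.3, 73.0, 126.2]
orientation: [2.126, 2.311, 0.002]
ft_force: [-0.2, -0.5, -0.1]
width: 71.4
grasp_force: 0.0
```

apply_moves --targets '[[-0.36,[0,0,0],[0,0,0]],[-0.36,[0,0,0],[0,0,0]],[-0.36,[0,0,0],[0,0,0]],[-0.36,[0,0,0],[0,0,0]]]'

```text
t: 14.58
ee_pos: [604.6, 73.0, 125.2]
orientation: [2.127, 2.312, 0.0]
ft_force: [-0.4, -0.8, -0.9]
width: 31.6
grasp_force: 0.0
```

```bash
python3 - <<'E'
from h import *
q,R,o=pose();print(o["t"],q,instn(q),o["width"],o["ft_force"])
# arc rows: pin angle th from 1.57 -> 0.0, tool x = along bar away from hinge
n=16;ths=np.linspace(1.57,0.0,n+1);P=q;Rt=R
for t in ths[1:]:
    s=st(98-130*np.cos(t),130*np.sin(t),124);x=-np.cos(t)*X+np.sin(t)*Y
    M=np.c_[np.r_[x,0],np.r_[x[1],-x[0],0],[0,0,-1]];R2=Ro.from_matrix(M)
    print(round(t,2),np.round(Rt.inv().apply(s-P)/50,3),np.round((Rt.inv()*R2).as_rotvec()[2]/(np.pi/2),3));P=s;Rt=R2
E
```

```text
14.575 [604.57063679  73.02902957 125.22664977] (np.float64(101.60670047935263), np.float64(129.0584116289544)) 31.627237573797693 [-0.38559483 -0.81608049 -0.8616348 ]
1.47 [ 0.006 -0.329  0.025] -0.062
1.37 [-0.013 -0.255  0.   ] -0.062
1.28 [-0.013 -0.255  0.   ] -0.062
1.18 [-0.013 -0.255  0.   ] -0.062
1.08 [-0.013 -0.255  0.   ] -0.062
0.98 [-0.013 -0.255  0.   ] -0.062
0.88 [-0.013 -0.255  0.   ] -0.062
0.78 [-0.013 -0.255  0.   ] -0.062
0.69 [-0.013 -0.255  0.   ] -0.062
0.59 [-0.013 -0.255  0.   ] -0.062
0.49 [-0.013 -0.255  0.   ] -0.062
0.39 [-0.013 -0.255  0.   ] -0.062
0.29 [-0.013 -0.255  0.   ] -0.062
0.2 [-0.013 -0.255  0.   ] -0.062
0.1 [-0.013 -0.255  0.   ] -0.062
0.0 [-0.013 -0.255  0.   ] -0.062
```

apply_moves --targets '[[-0.36,[0,-0.33,0],[0,0,-0.062]],[-0.36,[-0.013,-0.255,0],[0,0,-0.062]],[-0.36,[-0.013,-0.255,0],[0,0,-0.062]],[-0.36,[-0.013,-0.255,0],[0,0,-0.062]],[-0.36,[-0.013,-0.255,0],[0,0,-0.062]],[-0.36,[-0.013,-0.255,0],[0,0,-0.062]],[-0.36,[-0.013,-0.255,0],[0,0,-0.062]],[-0.36,[-0.013,-0.255,0],[0,0,-0.062]]]'

```text
t: 15.58
ee_pos: [512.3, 27.7, 125.4]
orientation: [1.084, 2.948, 0.001]
ft_force: [0.8, 0.4, 0.3]
width: 27.7
grasp_force: 0.5
```

apply_moves --targets '[[-0.36,[-0.013,-0.255,0],[0,0,-0.062]],[-0.36,[-0.013,-0.255,0],[0,0,-0.062]],[-0.36,[-0.013,-0.255,0],[0,0,-0.062]],[-0.36,[-0.013,-0.255,0],[0,0,-0.062]],[-0.36,[-0.013,-0.255,0],[0,0,-0.062]],[-0.36,[-0.013,-0.255,0],[0,0,-0.062]],[-0.36,[0,0,0],[0,0,0]]]'

```text
t: 16.45
ee_pos: [481.9, -41.9, 125.3]
orientation: [0.197, 3.135, -0.0]
ft_force: [-0.6, 0.4, -0.5]
width: 28.2
grasp_force: 0.0
```

```bash
python3 - <<'E'
from h import *
q,R,o=pose();print(o["t"],q,instn(q),o["width"],o["ft_force"],o["grasp_force"],R.as_matrix()[:2,:2])
delta(st(-32,0,125),X*0+Y)
for c in("scene","top"):
    s=ctrl.get_image(c)
    for r in ctrl.pinpoint("keeper_pin",c)[:2]:print(c,r["score"],r["xy"],instn(at(s,r["xy"],154)))
E
```

```text
16.45 [481.86349832 -41.89511424 125.27623408] (np.float64(-30.195662979981655), np.float64(24.69013268276749)) 28.219993062816446 [-0.60513739  0.37008777 -0.45152152] 0.0 [[-0.99211659  0.12531815]
 [ 0.12531815  0.99211661]]
shift norm before-turn [-0.067 -0.491  0.006] turn norm [-0.     0.    -0.133]
scene 0.71 [341.4, 195.5] (np.float64(-32.72682676619925), np.float64(42.776983948428175))
```

apply_moves --targets '[[-0.36,[-0.02,-0.2,0],[0,0,-0.066]],[-0.36,[-0.02,-0.2,0],[0,0,-0.066]],[-0.36,[0,-0.05,0],[0,0,0]],[-0.36,[0,0,0],[0,0,0]]]'

```text
t: 17.15
ee_pos: [482.7, -63.8, 125.2]
orientation: [-0.128, 3.139, -0.0]
ft_force: [0.1, -0.1, 0.5]
width: 28.0
grasp_force: 0.0
```

apply_moves --targets '[[-0.36,[0,-0.06,0],[0,0,0]],[-0.36,[0,-0.06,0],[0,0,0]],[-0.36,[0,0,0],[0,0,0]]]'

```text
t: 17.52
ee_pos: [483.3, -70.1, 125.2]
orientation: [-0.131, 3.139, -0.0]
ft_force: [-0.1, -0.1, 0.5]
width: 27.8
grasp_force: 0.0
```

apply_moves --targets '[[-0.36,[0,-0.04,0],[0,0,0]],[-0.36,[0,-0.04,0],[0,0,0]],[-0.36,[0,0,0],[0,0,0]]]'

```text
t: 17.9
ee_pos: [483.3, -71.9, 125.1]
orientation: [0.129, -3.139, -0.006]
ft_force: [0.3, 15.3, 2.0]
width: 28.4
grasp_force: 7.3
```

The bar has hit its stop: 15 N, and the tool no longer advances. I'll back off a little, open and lift.

apply_moves --targets '[[-0.36,[0,0.1,0],[0,0,0]],[-0.36,[0,0,0],[0,0,0]],[-0.36,[0,0,-0.3],[0,0,0]],[-0.36,[0,0,-0.5],[0,0,0]],[-0.36,[0,0,-0.8],[0,0,0]],[-0.36,[0,0,-0.8],[0,0,0]],[-0.36,[-0.4,0,-0.8],[0,0,0]],[-0.36,[0,0,0],[0,0,0]]]'

```text
t: 18.9
ee_pos: [505.9, -67.9, 289.6]
orientation: [-0.131, 3.131, -0.003]
ft_force: [-0.5, 0.4, -0.5]
width: 28.3
grasp_force: 0.0
```

```bash
python3 - <<'E'
from h import *
q,R,o=pose();print(o["t"],q,instn(q),o["ft_force"])
s=ctrl.get_image("scene");a=cv2.resize(s["pixels"][160:340,230:440],(420,360),interpolation=cv2.INTER_CUBIC)
w=wrist();b=cv2.resize(w["pixels"],(380,360));cv2.imwrite("pics/c6.png",np.hstack([a,b]))
for r in ctrl.pinpoint("keeper_pin","wrist")[:1]:print(r["score"],instn(at(w,r["xy"],154)))
for r in ctrl.pinpoint("keeper_pin","scene")[:1]:print(r["score"],instn(at(s,r["xy"],154)))
E
```

```text
18.9 [505.94884082 -67.90684289 289.61070905] (np.float64(-8.347026154065885), np.float64(-3.2267227886832033)) [-0.50843135  0.35143202 -0.48606938]
0.96 (np.float64(-31.13570581390162), np.float64(0.9138714560542675))
0.86 (np.float64(-29.545671858800105), np.float64(12.149343877435788))
```

View pics/c6.png

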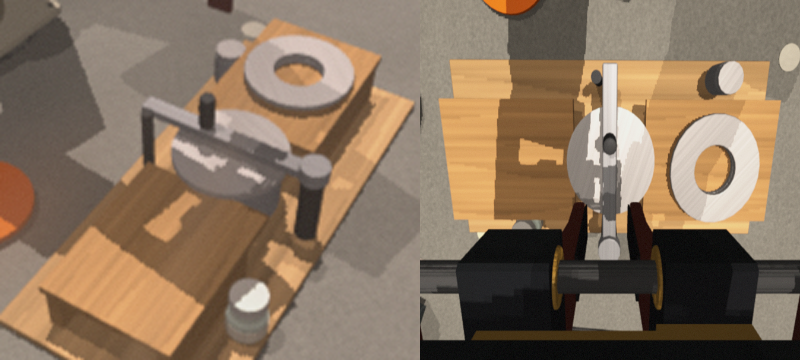

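The bar lies across the cover against the stop post (scene crop 148,110), with the pin at station (-31,1). The cover is level, and the ring, jar and tin are in place.

```bash
python3 -c "
from workcell import ctrl
print(ctrl.close_job())"
```

```text
the job is handed in; nothing more can be done
None
```

The pot is closed and handed in after about 19 s: the plain cover was slid across without lifting and lies level on the rim, the keeper bar is against its stop, and the holed cover, jar and tin stayed where they were.

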